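# Set out the sample bottles by height

### The arm

A 6-joint arm with a two-finger parallel gripper is mounted at the origin on the work surface. World frame = base frame: x ahead of the robot, y to its left, z up, the work surface at z = 0. Lengths are in m, angles in rad, forces in N, time in s.
With the tool pointing down it reaches from about 0.275 to 0.875 m from the base axis. Payload 12.5 kg.
Tool frame: the origin (TCP) lies on the centre line of the jaws, within the pads' length; the fingertips stand r.finger_overhang ahead of it and the grasp point (between the pads) lies 3 mm ahead of it (r.finger_overhang is the distance from the TCP to the fingertips, in m); z points along the fingers, y is the line along which they close (so a half turn about z gives the same grasp; the last joint's range is limited). The gripper opens to 85 mm and grips with 20 to 120 N. Pads are 22 mm wide; open, the fingers measure 114 mm over their backs; the gripper's body (76 mm by 85 mm) begins 54 mm behind the grasp point. The pads swing forward as they close: fully open they stand 13 mm farther back than shut.
Start: joints at [-1.193, 0.351, 1.652, -0, 1.139, -0.085], TCP at [0.246, -0.492, 0.253] pointing down, gripper open.
Joint ranges: [-2.75, 2.75], [-0.79, 2.1], [0.01, 2.65], [-1.57, 4.71], [0.07, 3.14], [-2.87, 2.87]. Speed limits (rad/s): [2.22, 2.22, 2.79, 3.14, 3.14, 3.14].

### API

Orientations are given as a unit quaternion [x, y, z, w].
In Python, from cell import r, optics gives the robot as it stands. The module is installed in compiled form; this text tells all that it offers. Calls block until the motion is done:
- r.move_to(position, orientation): joint-space move of the TCP to a pose.
- r.move_linear(position, rot=None, vel=0.15): straight line of the TCP; rot=None keeps the orientation; vel is the mean speed in m/s.
- r.set_joints(angles): joint-space move.
- r.set_gripper(opening, squeeze=None): opening from 0.0 (shut) to 1.0 (fully open); squeeze is the grip in N (None keeps the last); returns when the fingers have stopped.
- r.sleep(seconds).
- r.inverse_kinematics(position, orientation): joint angles nearest the present ones, or None.
- optics.get_image(name): name is "side" or "top" or "wrist"; returns a dict with "pixels" (480x640x3 uint8, red, green, blue), "depth" (480x640 float32, m along the optical axis (not along the pixel's ray), 0 where there is no reading), "fx", "fy", "cx", "cy" (pixels), "camera_from_world" (4x4, takes a point from world to camera coordinates); the wrist camera has in their place "mount" (4x4, takes a point from camera to tool coordinates, whose origin is the TCP and whose axes are the flange's). Camera axes: x right, y down, z forward; pixel columns grow to the right and rows downward; lengths in m; the calibration is good to about 2 mm. A picture is of the moment at which its call begins: read the wrist's pose just before it.
A pose or a line that the arm cannot do raises r.PlanningError and nothing moves.
- r.hand_in(): hands the job in; it is judged then, once.
Readings, each from a call of its own:
- r.current_t(): time.
- r.current_q(): joint angles.
- r.current_qvel(): joint speeds.
- r.current_effort(): joint torques, N m.
- r.current_tool_pos(): TCP position.
- r.current_ee_rot(): TCP orientation.
- r.current_contact_force(): force on the tool from outside, world axes, zero at the start.
- r.current_torque(): the same for the moment, N m.
- r.current_opening(): opening from 0.0 (shut) to 1.0 (fully open).
- r.current_finger_force(): force on a finger pad.
Only numpy, scipy, OpenCV 4.12 (cv2) and the standard library are available. Lean on these libraries where they do the work, as an engineer would, in place of code of your own. Each camera call takes 0.05 s, during which the arm holds its last target. There are 200 camera calls.

### The job

Set the four sample bottles out on the display stand in order of height, one standing centred on each cork pad, with the tallest next to the red end block and the shortest at the other end. Keep every bottle upright, set it down gently rather than dropping it, and leave the wine glass where it stands.

Things in the scene. Friction and masses are not known exactly. Their poses are not given: they have to be found in the camera images.
- bottle_yellow: loose sealed sample bottle, dark glass with a paper and wine-red label and a yellow capsule over the whole neck: 90 mm tall over all, body 38 mm in diameter; the top 37 mm is a straight round neck 24 mm in diameter, the place to grip, and below it a 13 mm sloping shoulder. Origin at the centre of its underside, z up the bottle. Starts upright on the table on the robot's side of the stand.
- bottle_white: loose sealed sample bottle, dark glass with a paper and wine-red label and a white capsule over the whole neck: 112 mm tall over all, body 44 mm in diameter; the top 37 mm is a straight round neck 24 mm in diameter, the place to grip, and below it a 13 mm sloping shoulder. Origin at the centre of its underside, z up the bottle. Starts upright on the table on the robot's side of the stand.
- bottle_green: loose sealed sample bottle, dark glass with a paper and wine-red label and a green capsule over the whole neck: 134 mm tall over all, body 50 mm in diameter; the top 37 mm is a straight round neck 24 mm in diameter, the place to grip, and below it a 13 mm sloping shoulder. Origin at the centre of its underside, z up the bottle. Starts upright on the table on the robot's side of the stand.
- bottle_blue: loose sealed sample bottle, dark glass with a paper and wine-red label and a blue capsule over the whole neck: 156 mm tall over all, body 54 mm in diameter; the top 37 mm is a straight round neck 24 mm in diameter, the place to grip, and below it a 13 mm sloping shoulder. Origin at the centre of its underside, z up the bottle. Starts upright on the table on the robot's side of the stand.
- pad_a: fixed round cork pad, 64 mm in diameter, 4 mm thick, with a small dark centre dot, on a dark wooden display stand (400 x 100 x 16 mm). Pads a, b, c, d stand in this order, 80 mm apart, in one straight row along the stand, a at its left (+y) end. Origin at the centre of its underside, 16 mm above the table, so its top is 20 mm above the table; y runs along the row, d towards a.
- pad_b: fixed round cork pad, 64 mm in diameter, 4 mm thick, with a small dark centre dot, on a dark wooden display stand (400 x 100 x 16 mm). Pads a, b, c, d stand in this order, 80 mm apart, in one straight row along the stand, a at its left (+y) end. Origin at the centre of its underside, 16 mm above the table, so its top is 20 mm above the table; y runs along the row, d towards a.
- pad_c: fixed round cork pad, 64 mm in diameter, 4 mm thick, with a small dark centre dot, on a dark wooden display stand (400 x 100 x 16 mm). Pads a, b, c, d stand in this order, 80 mm apart, in one straight row along the stand, a at its left (+y) end. Origin at the centre of its underside, 16 mm above the table, so its top is 20 mm above the table; y runs along the row, d towards a.
- pad_d: fixed round cork pad, 64 mm in diameter, 4 mm thick, with a small dark centre dot, on a dark wooden display stand (400 x 100 x 16 mm). Pads a, b, c, d stand in this order, 80 mm apart, in one straight row along the stand, a at its left (+y) end. Origin at the centre of its underside, 16 mm above the table, so its top is 20 mm above the table; y runs along the row, d towards a.
- red_block: fixed red-painted block, 22 mm along the row, 90 mm across it, 26 mm high, at one end of the stand (beside pad a or pad d, 60 mm from that pad's centre), marking the tall end; an equal block of plain light wood is at the other end. Origin at the centre of its underside, 16 mm above the table.
- wine_glass: loose empty stemmed wine glass, a bystander, 153 mm tall, 72 mm at its widest, standing to the left of the stand. Origin at the centre of its foot's underside. A corkscrew and a bowl of corks also lie about, to the right at y below -0.33.

How it is judged:
At the end, for the whole second after the job is handed in: Each bottle stands released and at rest, upright within 0.1 rad, on its own pad within 12 mm of the pad's centre: heights rise along the row towards the red block, the tallest beside it; the wine glass has moved less than 25 mm (((horizontal distance between red_block and pad_d below 0.09 m and horizontal distance between bottle_yellow and pad_a below 0.012 m and horizontal distance between bottle_white and pad_b below 0.012 m and horizontal distance between bottle_green and pad_c below 0.012 m and horizontal distance between bottle_blue and pad_d below 0.012 m) or (horizontal distance between red_block and pad_a below 0.09 m and horizontal distance between bottle_yellow and pad_d below 0.012 m and horizontal distance between bottle_white and pad_c below 0.012 m and horizontal distance between bottle_green and pad_b below 0.012 m and horizontal distance between bottle_blue and pad_a below 0.012 m)) and height (world z) of bottle_yellow between 0.015 and 0.025 m and angle between each of bottle_yellow, bottle_white, bottle_green, bottle_blue's own z axis and vertical below 0.1 rad and linear speed of each of bottle_yellow, bottle_white, bottle_green, bottle_blue below 0.02 m/s and angular speed of each of bottle_yellow, bottle_white, bottle_green, bottle_blue below 0.2 rad/s and height (world z) of bottle_white between 0.015 and 0.025 m and height (world z) of bottle_green between 0.015 and 0.025 m and height (world z) of bottle_blue between 0.015 and 0.025 m and distance of wine_glass from where it was at the start of the episode below 0.025 m); the robot touches nothing.
It fails at once if a bottle is tipped more than about 34 degrees (angle between any of bottle_yellow, bottle_white, bottle_green, bottle_blue's own z axis and vertical above 0.6 rad).
It fails at once if a bottle is let go in the air, its foot more than 12 mm above the pads ((height (world z) of bottle_yellow above 0.032 m and contact force between bottle_yellow and anything else below 0.02 N) or (height (world z) of bottle_white above 0.032 m and contact force between bottle_white and anything else below 0.02 N) or (height (world z) of bottle_green above 0.032 m and contact force between bottle_green and anything else below 0.02 N) or (height (world z) of bottle_blue above 0.032 m and contact force between bottle_blue and anything else below 0.02 N)).
It fails at once if a bottle is banged onto a pad (over 60 N) (contact force between any of bottle_yellow, bottle_white, bottle_green, bottle_blue and pad_a above 60 N or contact force between any of bottle_yellow, bottle_white, bottle_green, bottle_blue and pad_b above 60 N or contact force between any of bottle_yellow, bottle_white, bottle_green, bottle_blue and pad_c above 60 N or contact force between any of bottle_yellow, bottle_white, bottle_green, bottle_blue and pad_d above 60 N).
It fails at once if the wine glass is shifted by more than 25 mm or tipped (distance of wine_glass from where it was at the start of the episode above 0.025 m or angle between wine_glass's own z axis and vertical above 0.4 rad).
It also fails if it takes over 104 s, if anything falls off the work surface, if the arm or the gripper's body presses on something with over 40 N, if the wrist force passes 120 N, or if a joint passes its speed limit or range.

## Working session

There is one attempt and no reset: what is moved stays moved. The work goes in short steps, each a Python script; the robot and the scene stay as the last script left them, time stands still between calls to the robot, and variables do not carry over. Pictures are saved under pics/ and viewed, at most 14 in all, crops included, and the job is handed in when it is done.

```bash
mkdir -p pics; python3 - <<'E'
from cell import r, optics
import cv2,numpy as np
for n in("top","side"):
    d=optics.get_image(n); cv2.imwrite(f"pics/{n}0.png",d["pixels"][:,:,::-1]); np.savez(f"{n}0.npz",**d)
    print(n,d["fx"],d["cx"],d["cy"],np.round(d["camera_from_world"],3).tolist())
print(r.current_t(),r.finger_overhang,r.current_ee_rot(),r.current_tool_pos())
E
```

```text
top 606.8376968264329 328.4826493465769 235.92075741169376 [[-0.008, -1.0, -0.008, 0.066], [-0.995, 0.009, -0.102, 0.572], [0.102, 0.007, -0.995, 1.131], [0.0, 0.0, 0.0, 1.0]]
side 439.61858193018304 309.8826645247731 241.05433793623666 [[0.952, -0.305, 0.018, -0.501], [-0.205, -0.68, -0.704, 0.188], [0.227, 0.666, -0.71, 0.736], [0.0, 0.0, 0.0, 1.0]]
0.1 0.022 [ 9.73346981e-01  2.29336766e-01 -8.19139144e-05 -5.43690505e-04] [ 0.24545665 -0.49187308  0.25279907]
```

View pics/top0.png

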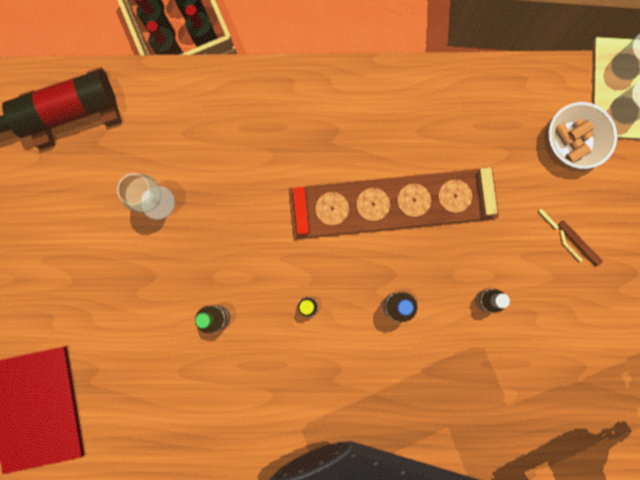

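View pics/side0.png

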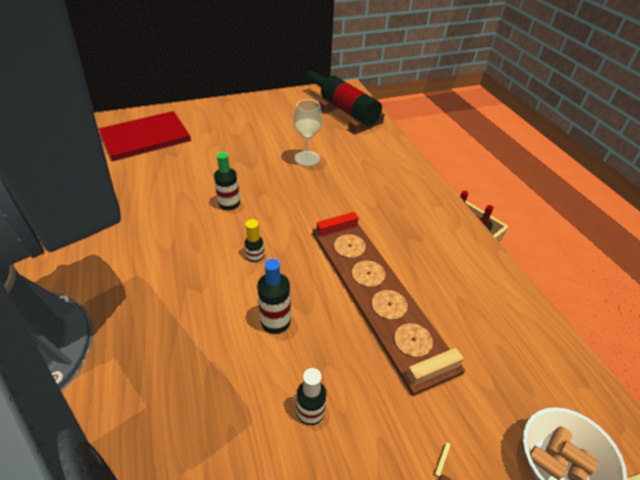

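The top view shows the red block at the left (+y) end (300,210), with pads a to d at (332,208), (373,204), (414,200) and (455,196). The caps are green (204,321), yellow (307,307), blue (406,307) and white (502,301). The side view confirms this: red end at (337,223), caps at (223,163), (252,231), (272,271) and (312,382). So blue goes on a, green on b, white on c and yellow on d.

```bash
cat > vis.py <<'E'
import cv2,numpy as np
def ray(d,u,v):
    T=d["camera_from_world"];R,t=T[:3,:3],T[:3,3]
    return -R.T@t, R.T@np.array([(u-d["cx"])/d["fx"],(v-d["cy"])/d["fy"],1.])
def plane(d,u,v,z):
    o,k=ray(d,u,v); return o+k*(z-o[2])/k[2]
def tri(rays):
    A=0;b=0
    for o,k in rays:
        k=k/np.linalg.norm(k);P=np.eye(3)-np.outer(k,k);A=A+P;b=b+P@o
    p=np.linalg.solve(A,b); return p,[np.linalg.norm(np.cross(p-o,k/np.linalg.norm(k))) for o,k in rays]
def world(d):
    v,u=np.mgrid[:480,:640];z=d["depth"];T=d["camera_from_world"]
    c=np.stack([(u-d["cx"])/d["fx"]*z,(v-d["cy"])/d["fy"]*z,z],-1)
    return (c-T[:3,3])@T[:3,:3]
HUE={"yellow":(24,36),"green":(50,75),"blue":(100,125)}
def capmask(d,c):
    h=cv2.cvtColor(d["pixels"],cv2.COLOR_RGB2HSV)
    if c=="white": m=((h[...,1]<40)&(h[...,2]>150))
    else: m=(h[...,0]>=HUE[c][0])&(h[...,0]<=HUE[c][1])&(h[...,1]>150)&(h[...,2]>80)
    return m
def blob(m,near):
    n,l,s,c=cv2.connectedComponentsWithStats(m.astype(np.uint8))
    i=1+np.argmin([np.hypot(*(c[k]-near))+(1e3 if s[k,4]<25 else 0) for k in range(1,n)])
    return l==i,c[i],s[i]
E
python3 - <<'E'
from vis import *
t=dict(np.load("top0.npz"));s=dict(np.load("side0.npz"))
near={"green":((204,321),(223,163)),"yellow":((307,307),(252,231)),"blue":((406,307),(272,271)),"white":((502,301),(312,382))}
H=dict(yellow=.09,white=.112,green=.134,blue=.156)
for c,(a,b) in near.items():
    for d,p,nm in((t,a,"top"),(s,b,"side")):
        m,ce,st=blob(capmask(d,c),p); W=world(d)[m]
        zt=np.percentile(W[:,2],95); top=W[np.abs(W[:,2]-zt)<.004]
        e=cv2.erode(m.astype(np.uint8),np.ones((3,3)))
        print(c,nm,ce.round(1),st,"z",zt.round(4),"topc",top.mean(0).round(4),len(top),"rng",(top.max(0)-top.min(0)).round(3), "plane",plane(d,*ce,H[c]).round(4))
# pads
pn=[((332,208),(350,245)),((373,204),(369,273)),((414,200),(390,304)),((455,196),(414,340))]
for (a,b) in pn:
    R=[]
    for d,p in((t,a),(s,b)):
        g=d["pixels"][...,0]; g=cv2.medianBlur(g,5); v=g[p[1]-3:p[1]+4,p[0]-3:p[0]+4]
        m,ce,st=blob(g>125,p); m=m.astype(np.uint8)
        cs,_=cv2.findContours(m,0,1); el=cv2.fitEllipse(cv2.convexHull(max(cs,key=cv2.contourArea)))
        R.append(ray(d,*el[0])); print(np.round(el[0],1),np.round(el[1],1),plane(d,*el[0],.02).round(4), world(d)[p[1],p[0]+8].round(4),end=" | ")
    p,res=tri(R);print("tri",p.round(4),np.round(res,4))
W=world(t);hs=cv2.cvtColor(t["pixels"],cv2.COLOR_RGB2HSV)
m,ce,_=blob((hs[...,0]<6)&(hs[...,1]>200)&(hs[...,2]>120),(300,210));print("red",ce,W[m].mean(0))
E
```

```text
Traceback (most recent call last):
  File "vis.py", line 24, in blob
    i=1+np.argmin([np.hypot(*(c[k]-near))+(1e3 if s[k,4]<25 else 0) for k in range(1,n)])
        ~~~~~~~~~^^^^^^^^^^^^^^^^^^^^^^^^^^^^^^^^^^^^^^^^^^^^^^^^^^^^^^^^^^^^^^^^^^^^^^^^
ValueError: attempt to get argmin of an empty sequence
```

```bash
python3 - <<'E'
from vis import *
for n,ps in(("top",[(204,321),(307,307),(406,307),(502,301),(340,200),(352,212),(300,210)]),("side",[(223,160),(252,231),(272,271),(312,382),(350,238),(360,262)])):
    d=dict(np.load(n+"0.npz"));h=cv2.cvtColor(d["pixels"],cv2.COLOR_RGB2HSV)
    for u,v in ps: print(n,(u,v),d["pixels"][v,u],h[v,u])
E
```

```text
top (204, 321) [ 99 214  99] [ 60 137 214]
top (307, 307) [233 234  36] [ 30 216 234]
top (406, 307) [ 95 147 225] [108 147 225]
top (502, 301) [233 236 224] [ 38  13 236]
top (340, 200) [232 166  90] [ 16 156 232]
top (352, 212) [143  80  46] [ 11 173 143]
top (300, 210) [235  54  25] [  4 228 235]
side (223, 160) [ 32 103  47] [ 66 176 103]
side (252, 231) [150 112  10] [ 22 238 150]
side (272, 271) [ 22  62 106] [106 202 106]
side (312, 382) [237 241 221] [ 36  21 241]
side (350, 238) [212 143  78] [ 15 161 212]
side (360, 262) [216 144  78] [ 14 163 216]
```

```bash
sed -i 's/(24,36)/(20,36)/; s/>150)&(h\[...,2\]>80)/>100)\&(h[...,2]>60)/' vis.py
cat > meas.py <<'E'
from vis import *
t=dict(np.load("top0.npz"));s=dict(np.load("side0.npz"))
near={"green":((204,321),(223,158)),"yellow":((307,307),(252,226)),"blue":((406,307),(272,266)),"white":((502,301),(312,378))}
for c,(a,b) in near.items():
    R=[]
    for d,p,nm in((t,a,"top"),(s,b,"side")):
        m,ce,st=blob(capmask(d,c),p); Wd=world(d)
        zt=np.percentile(Wd[m][:,2],90); tm=m&(np.abs(Wd[...,2]-zt)<.005)
        v,u=np.nonzero(tm); ce2=(u.mean(),v.mean()); R.append(ray(d,*ce2))
        print(c,nm,st,len(u),"z",zt.round(4),"px",np.round(ce2,1),"depthc",Wd[tm].mean(0).round(4),(np.ptp(Wd[tm],0)).round(3))
    p,res=tri(R);print("   tri",p.round(4),np.round(res,4),"top@z",plane(t,*ce2,p[2])[:0])
pn=[((332,208),(350,245)),((373,204),(369,273)),((414,200),(390,304)),((455,196),(414,340))]
for (a,b) in pn:
    R=[]
    for d,p in((t,a),(s,b)):
        g=cv2.medianBlur(d["pixels"][...,0],3)
        m,ce,st=blob(g>170,p)
        cs,_=cv2.findContours(m.astype(np.uint8),0,1); el=cv2.fitEllipse(cv2.convexHull(max(cs,key=cv2.contourArea)))
        R.append(ray(d,*el[0])); print(np.round(el[0],1),np.round(el[1],1),plane(d,*el[0],.02).round(4), world(d)[p[1],p[0]+8].round(4),end=" | ")
    p,res=tri(R);print("tri",p.round(4),np.round(res,4))
hs=cv2.cvtColor(t["pixels"],cv2.COLOR_RGB2HSV)
m,ce,_=blob((hs[...,0]<7)&(hs[...,1]>200)&(hs[...,2]>180),(300,210));print("red",ce,world(t)[m].mean(0))
E
python3 meas.py
```

```text
green top [196 313  14  15 179] 146 z 0.1362 px [202.3 319.9] depthc [0.4192 0.2779 0.1342] [0.022 0.023 0.008]
green side [217 152  13  21 189] 71 z 0.1339 px [222.  155.9] depthc [0.4182 0.2744 0.133 ] [0.021 0.024 0.006]
   tri [0.4188 0.2788 0.13  ] [0.0002 0.0002] top@z []
yellow top [299 299  16  17 220] 136 z 0.092 px [306.2 306.5] depthc [0.4401 0.1013 0.0903] [0.023 0.022 0.008]
yellow side [245 219  15  24 264] 105 z 0.0898 px [251.3 224.5] depthc [0.4385 0.0988 0.0889] [0.023 0.025 0.007]
   tri [0.4395 0.1016 0.0861] [0.0006 0.0006] top@z []
blue top [398 300  16  15 191] 155 z 0.1582 px [405.1 306.8] depthc [ 0.4392 -0.0679  0.1561] [0.022 0.024 0.008]
blue side [265 259  16  27 356] 159 z 0.1559 px [271.6 265.1] depthc [ 0.4382 -0.0705  0.155 ] [0.022 0.024 0.006]
   tri [ 0.4389 -0.0683  0.1523] [0.0003 0.0003] top@z []
white top [495 294  14  14 151] 112 z 0.1153 px [501.8 300.4] depthc [ 0.4483 -0.2423  0.1125] [0.021 0.022 0.008]
white side [304 369  17  16 208] 205 z 0.1124 px [311.6 376.3] depthc [ 0.4481 -0.2437  0.1113] [0.023 0.023 0.005]
   tri [ 0.4483 -0.243
[... 179 characters left out ...]
 [0.6282 0.0542 0.0195] [0. 0.]
[372.9 203.9] [33.4 33.9] [ 0.6356 -0.0256  0.02  ] [ 0.6347 -0.041   0.0231] | [368.2 272.8] [25.4 33.5] [ 0.6355 -0.0261  0.02  ] [ 0.6512 -0.0323  0.0212] | tri [ 0.6357 -0.0256  0.0194] [0. 0.]
[414.  199.6] [33.2 34.3] [ 0.6432 -0.1054  0.02  ] [ 0.6423 -0.1208  0.0198] | [389.3 303.9] [28.2 36.2] [ 0.643  -0.1058  0.02  ] [ 0.6582 -0.1105  0.0198] | tri [ 0.6432 -0.1054  0.0195] [0. 0.]
[455.1 195.6] [33.1 34.2] [ 0.6503 -0.185   0.02  ] [ 0.6494 -0.2002  0.0203] | [413.4 339.3] [31.5 39.8] [ 0.6507 -0.1856  0.02  ] [ 0.6645 -0.1907  0.0191] | tri [ 0.6507 -0.1852  0.0195] [0.0002 0.0002]
red [300.40077821 210.        ] [0.62140785 0.1136316  0.04400012]
```

All tops triangulate to within 4 mm of the stated heights (the depth readings agree better). The pads sit at z = 0.0195, 80.2 mm apart, and the red block is beside pad a. I'm placing the shortest bottle first.

```bash
cat > act.py <<'E'
from cell import r, optics
import numpy as np
from scipy.spatial.transform import Rotation
H=dict(yellow=.09,white=.112,green=.134,blue=.156)
B=dict(yellow=(.4395,.1012),white=(.4483,-.2428),green=(.4188,.2782),blue=(.4388,-.0685))
P=dict(blue=(.6282,.0541),green=(.6356,-.0257),white=(.6432,-.1055),yellow=(.6506,-.1852))
Q=Rotation.from_rotvec(np.pi*np.array([np.sqrt(.5),np.sqrt(.5),0])).as_quat()
HI=.185
def log(s): print(f"{r.current_t():.1f} {s} tcp",np.round(r.current_tool_pos(),4),"F",np.round(r.current_contact_force(),1),"op",round(float(r.current_opening()),3),"ff",np.round(r.current_finger_force(),1),flush=True)
def pick(c):
    x,y=B[c]; g=H[c]-.012
    p=r.current_tool_pos(); r.move_linear([p[0],p[1],max(p[2],.30)],vel=.25)
    r.move_to([x,y,.30],Q); r.move_linear([x,y,g+.05],vel=.2); r.move_linear([x,y,g],vel=.06); log("at")
    r.set_gripper(0.0,squeeze=45); log("gripped")
    r.move_linear([x,y,g+.01],vel=.04); log("lifted"); r.move_linear([x,y,g+HI],vel=.2)
def place(c):
    x,y=P[c]; g=H[c]-.012
    r.move_linear([x,y,g+HI],vel=.2); r.move_linear([x,y,g+.04],vel=.15); r.move_linear([x,y,g+.023],vel=.05); r.sleep(.2)
    f0=r.current_contact_force()[2]; log("above pad")
    for k in range(12):
        z=g+.0225-.0005*k; r.move_linear([x,y,z],vel=.02); r.sleep(.05)
        if r.current_contact_force()[2]-f0>1.5: break
    log(f"down {z-g:.4f}")
    r.set_gripper(.6); r.sleep(.2); log("released")
    r.move_linear([x,y,g+.05],vel=.1)
E
python3 -c "
from act import *
pick('yellow')"
```

```text
4.7 at tcp [0.4397 0.1012 0.0782] F [ 0.7 -0.4  0.4] op 0.999 ff 0.0
5.2 gripped tcp [0.4396 0.1012 0.0782] F [-0.4 -0.6  4.3] op 0.268 ff 43.9
5.7 lifted tcp [0.4396 0.1012 0.0882] F [ 0.4 -0.4 -1.3] op 0.271 ff 44.0
```

```bash
python3 -c "
from act import *
import cv2
place('yellow')
pick('white')
for n in('top','side'):
    d=optics.get_image(n); cv2.imwrite(f'pics/{n}1.png',d['pixels'][:,:,::-1]); np.savez(n+'1.npz',**d)"
```

```text
10.4 above pad tcp [ 0.6507 -0.1852  0.1013] F [ 0.1  0.6 -1.1] op 0.266 ff 44.1
12.2 down 0.0200 tcp [ 0.6507 -0.1852  0.0983] F [-0.8  0.6  2.9] op 0.266 ff 44.2
12.8 released tcp [ 0.6506 -0.1852  0.098 ] F [ 0.3 -0.6  0.1] op 0.601 ff 0.0
16.8 at tcp [ 0.4485 -0.2429  0.1003] F [-0.4  0.5  0.5] op 0.6 ff 0.0
17.2 gripped tcp [ 0.4485 -0.2429  0.1004] F [-1.9  0.6  6. ] op 0.267 ff 44.0
17.6 lifted tcp [ 0.4483 -0.2428  0.1102] F [-1.3  0.4 -1.4] op 0.27 ff 44.1
```

View pics/side1.png

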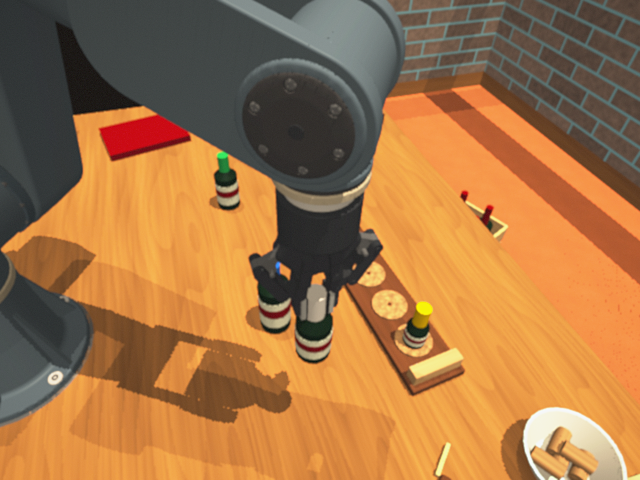

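The side view shows yellow (423,310) upright near the centre of pad d and white (313,330) hanging upright in the gripper. I'm carrying on with the rest.

```bash
python3 -c "
from act import *
import cv2
place('white')
for c in('green','blue'): pick(c); place(c)
p=r.current_tool_pos(); r.move_linear([p[0],p[1],.30],vel=.2); r.move_to([.3,-.35,.3],Q)
log('clear')
for n in('top','side'):
    d=optics.get_image(n); cv2.imwrite(f'pics/{n}2.png',d['pixels'][:,:,::-1]); np.savez(n+'2.npz',**d)
from vis import *
for c in P:
  for n in('top','side'):
    d=dict(np.load(n+'2.npz')); T=d['camera_from_world']; q=T[:3,:3]@np.array([*P[c],H[c]+.02])+T[:3,3]
    m,ce,st=blob(capmask(d,c),(d['cx']+d['fx']*q[0]/q[2],d['cy']+d['fy']*q[1]/q[2])); W=world(d)
    zt=np.percentile(W[m][:,2],90); tm=m&(abs(W[...,2]-zt)<.005); w=W[tm].mean(0)
    print(c,n,w.round(4),'err mm',((w[:2]-P[c])*1e3).round(1))
"
```

```text
21.9 above pad tcp [ 0.6433 -0.1055  0.1232] F [-0.3  0.2 -0. ] op 0.268 ff 44.1
23.6 down 0.0200 tcp [ 0.6433 -0.1055  0.1205] F [-2.  -0.8  5.7] op 0.268 ff 44.7
24.2 released tcp [ 0.6432 -0.1055  0.1199] F [-0.2  0.3 -0.1] op 0.6 ff 0.0
28.8 at tcp [0.419  0.2783 0.1223] F [-0.4 -0.3 -0.1] op 0.599 ff 0.0
29.2 gripped tcp [0.4189 0.2783 0.1224] F [-1.8 -0.7  5.5] op 0.27 ff 43.9
29.6 lifted tcp [0.4188 0.2782 0.1321] F [ 0.1 -0.6 -2.9] op 0.266 ff 44.1
34.5 above pad tcp [ 0.6358 -0.0257  0.1453] F [-0.2 -0.  -2. ] op 0.27 ff 44.2
36.2 down 0.0200 tcp [ 0.6357 -0.0257  0.1425] F [-1.8 -0.4  4.3] op 0.27 ff 44.6
36.8 released tcp [ 0.6356 -0.0257  0.142 ] F [ 0.4  0.5 -0.4] op 0.598 ff 0.0
40.4 at tcp [ 0.439  -0.0685  0.1442] F [ 0.4 -0.7  0.1] op 0.6 ff 0.0
40.8 gripped tcp [ 0.439  -0.0686  0.1444] F [-1.5 -0.6  6.2] op 0.27 ff 43.9
41.2 lifted tcp [ 0.4388 -0.0685  0.1541] F [-0.1 -0.3 -2.2] op 0.269 ff 44.1
45.3 above pad tcp [0.6283 0.0541 0.1672] F [-0.4 -0.1 -2.5] op 0.272 ff 44.2
47.1 down 0.0200 tcp [0.6283 0.0541 0.1645] F [-2.1  0.6  5.4] op 0.27 ff 44.8
47.7 released tcp [0.6282 0.0541 0.164 ] F [-0.3  0.3 -0. ] op 0.601 ff 0.0
50.7 clear tcp [ 0.3005 -0.3498  0.3   ] F [ 0.1 -0.2 -0.4] op 0.6 ff 0.0
blue top [0.6289 0.0543 0.1763] err mm [0.7 0.2]
blue side [0.6269 0.0512 0.175 ] err mm [-1.3 -2.9]
green top [ 0.636  -0.0257  0.1542] err mm [ 0.4 -0. ]
green side [ 0.6339 -0.0287  0.1528] err mm [-1.7 -3. ]
white top [ 0.6434 -0.1059  0.1324] err mm [ 0.2 -0.4]
white side [ 0.6432 -0.1065  0.1313] err mm [-0. -1.]
yellow top [ 0.6507 -0.1849  0.1101] err mm [0.1 0.3]
yellow side [ 0.6491 -0.1866  0.109 ] err mm [-1.5 -1.4]
```

View pics/side2.png

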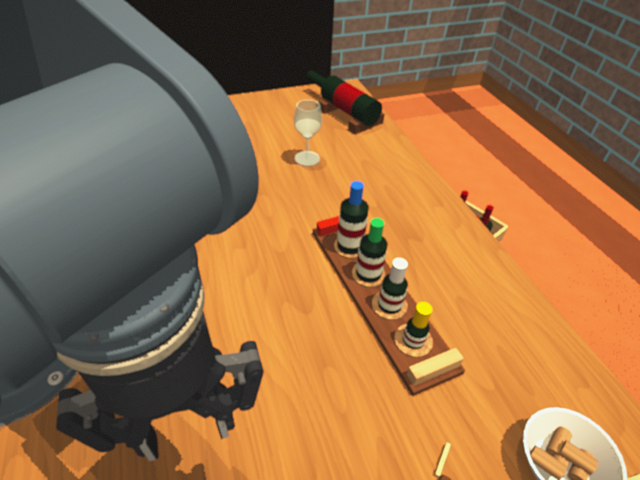

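View pics/top2.png

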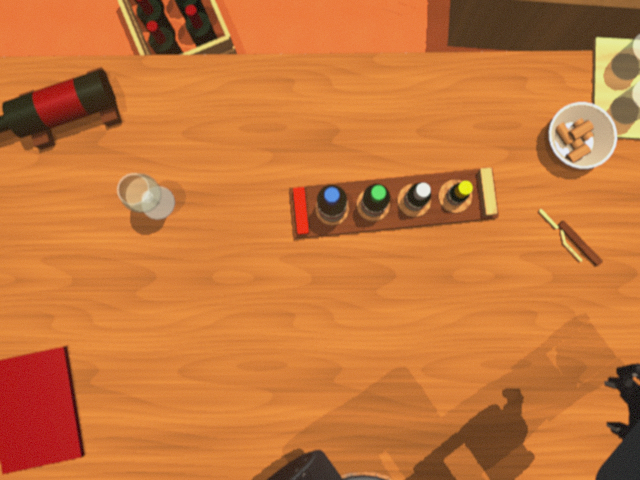

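Both views show all four bottles upright and centred, blue (332,195), green (378,193), white (422,190), yellow (464,187) from the red end, and the glass still at (160,203).

```bash
python3 -c "
from cell import r
print(r.hand_in(), r.current_t())"
```

```text
the job is handed in; nothing more can be done
the job is handed in; nothing more can be done
```

I handed the job in with the bottles upright in order from the red block, blue, green, white, yellow; each measured within about 4 mm of its pad centre, the wine glass looks unmoved, and no verdict was returned.

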